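Raise the field probe on the telescopic mast and hold it at the second stop

TASK

Lift the field probe (the upright black one with the ball on top) out of the bin and set it down upright, without dropping it, in the cup on the arm of the telescopic mast while the mast is still down, and let go of it. Then squeeze in the button on the mast's head, draw the head up past the first stop all the way to the second stop with the probe still standing in its cup, and finish while holding it there, still. Do not tip the probe over, and leave the metal block in the bin, and the screwdriver and the tape roll on the bench, where they are.

Things in the scene. Friction and masses are not known exactly. Their poses are not given: they have to be found in the camera images.
- mast: the telescopic mast, fixed to the bench: dark steel foot 110 x 100 x 16 mm and a square aluminium column 36 mm wide (42 mm collar at its top), top 120 mm above the bench. Origin on the bench under the column's axis, z up; the sliding head's arm with the cup points along its +x, the button faces its +y. At rest the head sits right on the column
- mast_head (a joint): how far the mast's head is drawn up, in m: 0 fully down (latched), 0.05 the first stop (the latch catches there if the button is out), 0.10 the second and last stop, a hard end. It slides straight up with about 4 to 6 N (its weight, the probe's and a little friction). Nothing catches at the second stop: let go there, the head sinks
- mast_button (a joint): how far the button in the head is squeezed in, in m: 0 out, 0.005 fully in. It springs out; fully in takes about 6 N. It unlatches the head when it is in by more than 0.003 and must stay in while the head is drawn off a stop. It moves along the mast's -y, square to the mast
- head_grip (a point): centre of the head's grip block, a grey block 30 mm (x) x 36 mm (y) x 50 mm high on top of the column; this point lies on the mast's axis, 150 mm above the bench when the head is down, 22 mm below the block's top. The black button, 20 mm wide (x) x 30 mm high, stands 6 mm out of the block's +y face, centred at this point's height, so a pinch across y (42 mm wide, button out) squeezes it in. Axes as the mast's
- cup_floor (a point): centre of the inner floor of the aluminium cup at the end of the head's arm, 100 mm along the mast's +x from its axis; 128 mm above the bench when the head is down. The cup is 36 mm across inside, 46 mm outside, 14 mm deep, and rides on the head. Axes as the mast's
- bin: open cardboard bin, fixed to the bench, 130 x 130 mm, 32 mm high, wall 4 mm, floor 4 mm thick; origin at the centre of its underside
- probe_mid (a point): the field probe, standing upright in the bin: dark steel foot 28 mm across and 12 mm high, black round body 24 mm across up to 62 mm, white ball 26 mm across on top, 85 mm tall in all, about 120 g. This point is on its axis, 45 mm above the underside of the foot; z points up to the ball
- attenuator: bystander: aluminium block 45 x 22 x 20 mm with a brass stub on each end, lying in the bin beside the probe; origin at the centre of its underside
- screwdriver: bystander: grey-handled screwdriver, 190 mm, lying on the bench between the mast and the bin
- tape_roll: bystander: roll of paper tape, 84 mm across, 24 mm high, flat on the bench at the far middle
There are look-alikes about, which are no part of the job. Of the things that look like the part that bears probe_mid, the largest one is meant. Leave any blue look-alike of the mast alone.

How it is judged (in metres and radians):
On the way, in this order (a step that is already met when the one before it is completed fails the run):
1. the probe is lifted clear out of the bin, held in the fingers (height (world z) of probe_mid above 0.095 m and contact force between the fingers and probe above 1 N), for 0.1 s.
2. the probe stands in the cup, let go, with the mast still down (horizontal distance between probe_mid and cup_floor below 0.01 m and z of probe_mid in the frame of cup_floor below 0.05 m and angle between probe_mid's own z axis and vertical below 0.12 rad and contact force between the fingers and probe below 0.2 N and value of joint mast_head below 0.01 m), for 0.2 s.
3. the button is squeezed in while the mast is still down (value of joint mast_button above 0.0032 m and value of joint mast_head below 0.015 m and horizontal distance between probe_mid and cup_floor below 0.01 m and z of probe_mid in the frame of cup_floor below 0.05 m and angle between probe_mid's own z axis and vertical below 0.12 rad), for 0.05 s.
At the end, for the whole second after the job is handed in: The head is within 6 mm of the second stop (joint mast_head above 0.094 m), at rest (under 10 mm/s), held by the fingers (over 2 N on the mast), and the probe stands in the cup: within 10 mm of its axis, no more than 5 mm above its floor, tilted less than 0.12 rad (value of joint mast_head above 0.094 m and velocity of joint mast_head between -0.01 and 0.01 m/s and contact force between the fingers and mast above 2 N and horizontal distance between probe_mid and cup_floor below 0.01 m and z of probe_mid in the frame of cup_floor below 0.05 m and angle between probe_mid's own z axis and vertical below 0.12 rad); the arm keeps its last pose, push and grip.
It fails at once if the probe is tipped over (more than 0.7 rad) (angle between probe_mid's own z axis and vertical above 0.7 rad).
It fails at once if the probe is dropped (moves faster than 0.5 m/s with no finger on anything) (linear speed of probe above 0.5 m/s and contact force between the fingers and anything else below 0.1 N).
It fails at once if the metal block in the bin, the screwdriver or the tape roll is moved more than 30 mm (distance of any of attenuator, screwdriver, tape_roll from where it was at the start of the episode above 0.03 m).
It also fails if it takes over 54 s, if anything falls off the work surface, if the arm or the gripper's body presses on something with over 40 N, if the wrist force passes 120 N, or if a joint passes its speed limit or range.

ROBOT

A 6-joint arm with a two-finger parallel gripper is mounted at the origin on the work surface. World frame = base frame: x ahead of the robot, y to its left, z up, the work surface at z = 0. Lengths are in mm, angles in degrees, forces in N, time in s.
With the tool pointing down it reaches from about 350 to 850 mm from the base axis. Payload 8.1 kg.
Tool frame: the origin (TCP) lies midway between the tips of the shut fingers; the grasp point (between the pads) lies 19 mm behind it; z points along the fingers, y is the line along which they close (so a half turn about z gives the same grasp; the last joint's range is limited). The gripper opens to 85 mm and grips with 20 to 120 N. Pads are 22 mm wide; open, the fingers measure 114 mm over their backs; the gripper's body (76 mm by 85 mm) begins 54 mm behind the grasp point. The pads swing forward as they close: fully open they stand 13 mm farther back than shut.
Start: joints at [63.633, 7.471, 85.268, -0, 87.261, -4.893], TCP at [219.631, 558.361, 231.292] pointing down, gripper open.
Joint ranges: [-169.43, 169.43], [-51.17, 129.36], [1.28, 143.12], [-76.62, 256.62], [0, 156.53], [-152.29, 152.29]. Speed limits (degrees/s): [136.94, 136.94, 159.86, 180, 180, 180].

INTERFACE

Orientations are given as [roll, pitch, yaw] about the fixed x, y, z axes, in that order (R = Rz(yaw) Ry(pitch) Rx(roll)).
In Python, from bench import r gives the robot as it stands. The module is installed in compiled form; this text tells all that it offers.
- The arm moves only by the tool jog_arm, never from a script. Its argument "rows" is a list of rows, each a list of 2 entries, a list of its own where there are three numbers: the shift along the tool's x, y, z in mm, then the turn, a rotation vector about the tool's x, y, z in rad. A call has 1 to 10 rows; each row is the pose to reach, as a shift and turn from the pose commanded when the call began, along the tool's axes at that moment; what a row does not reach only later rows make up. A row lasts 1/10 s, in which the tool goes at most 50 mm and 8.59 degrees, less where a joint would pass 70% of its speed; a pose out of reach is approached as far as the arm can. A call with a gripper value outside its range is refused whole. "grip" is the finger opening in mm, from 0 to 85.4, set as the call begins (left out, the last holds). The fingers move at their own pace and stop on an object; "force" is the grip in N (left out, the last holds). Time passes only in rows, so rows that repeat a pose let the fingers close. It gives the time, the measured TCP pose, the force, the opening and the grip force at its end, in the units of the state.
- r.sense(): the state, without advancing time (a new reading comes with each control period).
- r.snapshot(name): name is "scene" or "top" or "wrist"; returns (picture, depth): 384x512x3 uint8, blue, green, red; 384x512 float32, mm along the optical axis (not along the pixel's ray), 0 where there is no reading.
- r.camera_params(name): a dict with "fx", "fy", "cx", "cy" (pixels), "pose" (4x4, takes a point from camera to world coordinates); the wrist camera has in their place "tool_from_camera" (4x4, takes a point from camera to tool coordinates, whose origin is the TCP and whose axes are the flange's). Camera axes: x right, y down, z forward; pixel columns grow to the right and rows downward; lengths in mm; the calibration is good to about 2 mm. A picture is of the moment at which its call begins: read the wrist's pose just before it. camera_params takes no time and is no camera call.
- r.hand_in(): hands the job in; it is judged then, once.
The state is a dict: "time": time; "joint_pos": joint angles; "qd": joint speeds; "joint_efforts": joint torques, N m; "tool_pos": TCP position; "tcp_rot": TCP orientation; "ft_force": force on the tool from outside, world axes, zero at the start; "wrist_torque": the same for the moment, N m; "finger_gap": finger opening in mm; "grip_force": force on a finger pad.
Only numpy, scipy, OpenCV 4.12 (cv2) and the standard library are available. Lean on these libraries where they do the work, as an engineer would, in place of code of your own. Each camera call takes 0.05 s, during which the arm holds its last target. There are 200 camera calls.

## Working session

There is one attempt and no reset: what is moved stays moved. The work goes in short steps, Python scripts to look and compute and a tool call to move; the robot and the scene stay as the last step left them, time stands still between calls to the robot, and variables do not carry over. Pictures are saved under pics/ and viewed, at most 10 in all, crops included, and the job is handed in when it is done.

Besides the shell and the picture viewer there is one more tool, called after "Call:" by a JSON object that holds its "op" and its "data", one argument or row to a line. jog_arm: Moves the arm, as the interface text tells. Its arguments: {"type":"object","properties":{"rows":{"type":"array"},"grip":{"type":"number"},"force":{"type":"number"}},"required":["rows"]}

```bash
mkdir -p pics
cat > h.py <<'E'
import numpy as np, cv2
from bench import r
def cloud(name):
    s=r.sense(); im,d=r.snapshot(name); p=r.camera_params(name)
    v,u=np.mgrid[:384,:512]
    P=np.stack([(u-p['cx'])/p['fx']*d,(v-p['cy'])/p['fy']*d,d,np.ones_like(d)],-1)
    if 'pose' in p: T=np.array(p['pose'])
    else:
        from scipy.spatial.transform import Rotation as R
        W=np.eye(4); W[:3,:3]=R.from_euler('xyz',s['tcp_rot'],degrees=True).as_matrix(); W[:3,3]=s['tool_pos']
        T=W@np.array(p['tool_from_camera'])
    X=(P@T.T)[...,:3]; X[d==0]=np.nan
    return im,X,s
E
python3 - <<'E'
from h import *
print(r.sense())
for n in('top','scene'):
    im,X,s=cloud(n); np.save(n+'.npy',X); cv2.imwrite(f'pics/{n}0.png',im)
    cv2.imwrite(n+'_im.png',im)
    print(r.camera_params(n)['pose'])
E
```

```text
{'time': 0.0, 'joint_pos': array([ 6.36329858e+01,  7.51551493e+00,  8.53310619e+01,  1.78329519e-03,
        8.72611966e+01, -4.89366413e+00]), 'qd': array([ 0.12531978,  0.02428093,  0.03177758,  0.01182439, -0.02713799,
       -0.08432246]), 'joint_efforts': array([-1.02929021e-04, -5.69387877e+01, -5.00562251e+01, -2.45518795e-04,
        1.42746998e-02,  5.09645156e-05]), 'tool_pos': array([219.36579327, 557.8589086 , 230.2231069 ]), 'tcp_rot': array([-1.79892771e+02, -1.09684030e-02,  1.58526553e+02]), 'ft_force': array([-0.68254521,  0.26874624, -0.07434334]), 'wrist_torque': array([ 0.02368985, -0.0119168 ,  0.02689719]), 'grip_force': 0.0, 'finger_gap': 85.39592824862493}
[[-2.75122358e-02 -9.85965017e-01  1.64669557e-01  3.39613841e+02]
 [-9.99591742e-01  2.84059403e-02  3.07439762e-03 -1.46136027e+01]
 [-7.70884211e-03 -1.64517746e-01 -9.86343999e-01  9.28836037e+02]
 [ 0.00000000e+00  0.00000000e+00  0.00000000e+00  1.00000000e+00]]
[[ 5.95834122e-01  4.24818505e-01 -6.81550393e-01  1.13497926e+03]
 [ 8.02964966e-01 -3.31110890e-01  4.95593424e-01 -4.45879379e+02]
 [-1.51314998e-02 -8.42552560e-01 -5.38401542e-01  6.29619028e+02]
 [ 0.00000000e+00  0.00000000e+00  0.00000000e+00  1.00000000e+00]]
```

View pics/top0.png

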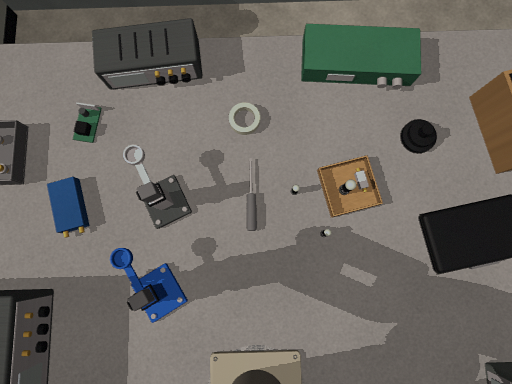

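View pics/scene0.png

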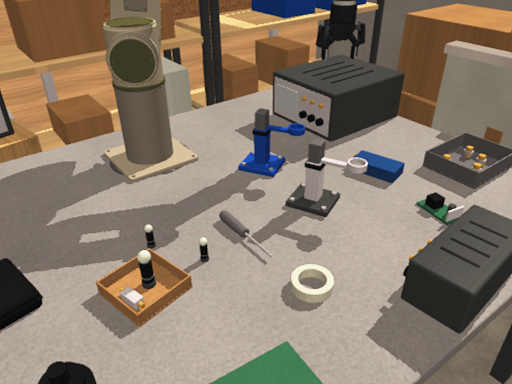

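The top view shows the mast with its grey head at about (150,192), the cup at (134,154), the large probe's ball in the bin at (349,185) and the attenuator at (362,180). The blue mast at (145,297) and the two small probes are look-alikes.

```bash
python3 - <<'E'
from h import *
for n in('top','scene'):
    X=np.load(n+'.npy'); im=cv2.imread(n+'_im.png')
    def sel(lo,hi,m=None):
        k=np.all((X>lo)&(X<hi),-1)
        return k if m is None else k&m
    if n=='top':
        bl=im[...,0].astype(int)-im[...,2]
        print('cup px',X[154,134],X[192,150],X[185,349],X[180,362])
    c0=np.array([430,230])
    # head / cup / foot regions
    def reg(name,zlo,zhi,cx,cy,rad):
        k=(np.hypot(X[...,0]-cx,X[...,1]-cy)<rad)&(X[...,2]>zlo)&(X[...,2]<zhi)
        P=X[k]
        if len(P)<4: print(n,name,'none');return
        rc=cv2.minAreaRect(P[:,:2].astype(np.float32)); cc=cv2.minEnclosingCircle(P[:,:2].astype(np.float32))
        print(n,name,len(P),P.mean(0).round(1),'rect',np.round(rc[0],1),np.round(rc[1],1),round(rc[2],1),'circ',np.round(cc[0],1),round(cc[1],1),'z',np.percentile(P[:,2],[2,50,98]).round(1))
    T=np.load('top.npy'); h=T[192,150]; c=T[154,134]; p=T[185,349]; b=T[180,362]
    reg('head',160,190,h[0],h[1],70)
    reg('cup',132,150,c[0],c[1],45)
    reg('foot',8,24,h[0]-20,h[1]-20,100)
    reg('ball',65,110,p[0],p[1],40)
    reg('body',30,62,p[0],p[1],30)
    reg('atten',15,40,b[0],b[1],30)
    reg('bin',22,45,p[0],p[1],110)
E
python3 - <<'E'
import cv2
im=cv2.imread('top_im.png')
a=cv2.resize(im[130:240,95:205],(400,400),interpolation=cv2.INTER_CUBIC);b=cv2.resize(im[145:225,310:390],(400,400),interpolation=cv2.INTER_CUBIC)
cv2.imwrite('pics/crop1.png',cv2.hconcat([a,b]))
E
```

```text
cup px [576.70215802 264.28380687 124.30844077] [478.03536219 211.78694616 169.93586204] [ 497.2735284  -237.61164919   82.22167403] [ 520.58973288 -287.68268296   21.78494478]
top head 264 [480.8 220.8 169. ] rect [480.9 223.3] [29.8 41.8] 25.9 circ [480.7 222. ] 22.6 z [161.3 169.7 172.2]
top cup 156 [572.9 262.4 139. ] rect [573.  262.2] [44. 45.] 56.4 circ [573.  262.3] 22.9 z [133.  139.3 142.8]
top foot 1086 [474.3 208.   14.4] rect [482.2 220.7] [110.4 100. ] 24.4 circ [481.6 219.3] 71.8 z [10.8 14.3 19.1]
top ball 94 [ 499.  -240.2   82.7] rect [ 500.5 -241.2] [22.3 25. ] 84.0 circ [ 500.2 -242. ] 12.8 z [74.7 83.2 88.9]
top body 42 [ 495.  -235.3   46.3] rect [ 496.  -236.2] [23.1 10.1] 35.1 circ [ 498.9 -240.3] 11.6 z [30.6 46.4 61.2]
top atten 215 [ 521.9 -291.4   22.7] rect [ 521.9 -296.5] [58.  40.1] 13.0 circ [ 520.3 -289.3] 29.0 z [15.3 22.7 31.8]
top bin 557 [ 510.6 -261.    28.4] rect [ 507.1 -253.5] [130.4 131.1] 13.1 circ [ 507. -254.] 91.1 z [22.2 29.1 34.6]
scene head 153 [486.6 216.4 168.8] rect [483.6 219.5] [30.  37.1] 22.4 circ [483.7 219.8] 21.3 z [160.3 170.7 173.3]
scene cup 181 [574.2 262.  138.2] rect [574.1 262.8] [43.3 45.1] 4.9 circ [572.3 262.4] 24.8 z [132.4 138.8 143.1]
scene foot 848 [493.  209.8  15.6] rect [482.8 219.7] [110.6 102.1] 25.1 circ [484.6 219. ] 71.5 z [ 8.7 15.8 21.4]
scene ball 175 [ 506.2 -243.6   79.4] rect [ 505.  -243.1] [24.1 20.2] 65.6 circ [ 503.6 -242.6] 12.4 z [65.4 81.1 89.6]
scene body 161 [ 508.4 -244.2   46.3] rect [ 506.6 -243.2] [23.7 15. ] 75.6 circ [ 502.1 -242.1] 12.1 z [31.2 46.2 61.2]
scene atten 341 [ 526.9 -292.3   23.2] rect [ 523.  -296.1] [59.6 39.6] 15.2 circ [ 520.7 -287.8] 29.9 z [15.5 23.8 32.7]
scene bin 1264 [ 517.  -261.    28.4] rect [ 507.4 -252.8] [133.1 131.9] 12.7 circ [ 507.8 -253.8] 91.4 z [22.2 28.3 39.3]
```

View pics/crop1.png

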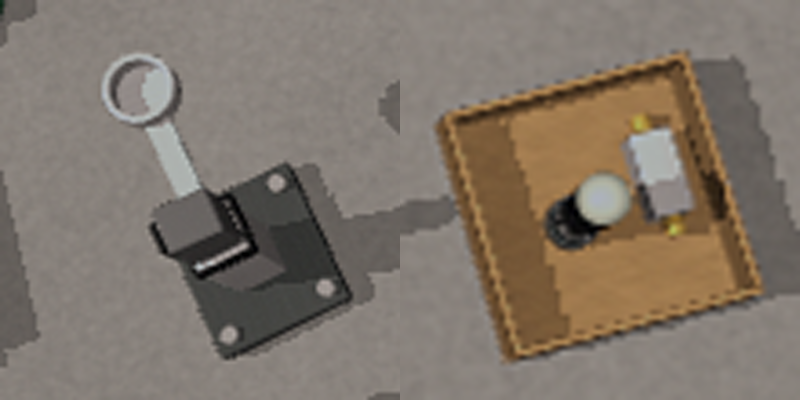

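The crop shows the head with its button edge on the left (mast +y). The probe stands in the bin with the attenuator to its right. The mast axis is at about (482,220) with yaw 24.8°, the cup at (573,262) and the probe at (501,-242). First I'll move above the probe and look.

```bash
cat >> h.py <<'E'
from scipy.spatial.transform import Rotation as R
def plan(xyz,yaw):
    s=r.sense(); A=R.from_euler('xyz',s['tcp_rot'],degrees=True); B=R.from_euler('xyz',[180,0,yaw],degrees=True)
    print('pos',s['tool_pos'].round(1),s['tcp_rot'].round(2),'F',s['ft_force'].round(1),'gap',round(s['finger_gap'],1),'t',s['time'])
    print('shift',A.inv().apply(np.array(xyz)-s['tool_pos']).round(1),'turn',(A.inv()*B).as_rotvec().round(4))
E
python3 -c "
from h import *
plan([440,100,260],103); plan([501,-242,220],103)"
```

```text
pos [219.4 557.9 230.3] [-1.7991e+02 -1.0000e-02  1.5853e+02] F [-0.   0.3 -0. ] gap 85.4 t 0.1
shift [-372.9 -345.4  -29.1] turn [-1.600e-03  7.000e-04  9.691e-01]
pos [219.4 557.9 230.3] [-1.7991e+02 -1.0000e-02  1.5853e+02] F [-0.   0.3 -0. ] gap 85.4 t 0.1
shift [-554.9 -641.3   11.3] turn [-1.600e-03  7.000e-04  9.691e-01]
```

Call:
{"op": "jog_arm", "data": {
  "rows": [
    [[-36,-34,-10],[0,0,0.1]],
    [[-74,-69,-20],[0,0,0.2]],
    [[-111,-103,-29],[0,0,0.3]],
    [[-148,-138,-29],[0,0,0.4]],
    [[-185,-172,-29],[0,0,0.5]],
    [[-222,-207,-29],[0,0,0.6]],
    [[-259,-241,-29],[0,0,0.7]],
    [[-296,-276,-29],[0,0,0.8]],
    [[-333,-310,-29],[0,0,0.9]],
    [[-370,-345,-29],[0,0,0.969]]
  ],
  "grip": 85,
  "force": 30
}}

```text
time: 1.1
tool_pos: [434.3, 107.7, 260.1]
tcp_rot: [180.0, -0.0, 102.8]
ft_force: [0.5, 0.5, 0.3]
finger_gap: 85.0
grip_force: 0.0
```

```bash
python3 -c "
from h import *
plan([501,-242,220],103)"
```

```text
pos [434.3 107.7 260.1] [ 1.7999e+02 -1.0000e-02  1.0278e+02] F [0.5 0.5 0.3] gap 85.0 t 1.1
shift [-355.8  -12.3   40.1] turn [ 0.0001 -0.0001 -0.0038]
```

Call:
{"op": "jog_arm", "data": {
  "rows": [
    [[-40,-1,4],[0,0,0]],
    [[-84,-3,10],[0,0,0]],
    [[-128,-5,15],[0,0,0]],
    [[-172,-6,20],[0,0,0]],
    [[-216,-8,25],[0,0,0]],
    [[-260,-9,30],[0,0,0]],
    [[-300,-11,35],[0,0,0]],
    [[-335,-12,40],[0,0,0]],
    [[-354,-12,40],[0,0,0]],
    [[-354,-12,40],[0,0,0]]
  ]
}}

```text
time: 2.1
tool_pos: [501.5, -240.2, 219.2]
tcp_rot: [-179.9, -0.0, 102.8]
ft_force: [-0.3, 0.1, -0.7]
finger_gap: 84.9
grip_force: 0.0
```

Run:
```python
from h import *
im,X,s=cloud('wrist'); cv2.imwrite('pics/w1.png',im)
k=(np.hypot(X[...,0]-501,X[...,1]+242)<40)
for lo,hi in((70,95),(30,60),(5,16)):
    P=X[k&(X[...,2]>lo)&(X[...,2]<hi)].astype(np.float32)
    print(lo,len(P),*([np.round(cv2.minEnclosingCircle(P[:,:2]),1) if 0 else cv2.minEnclosingCircle(P[:,:2]),cv2.minAreaRect(P[:,:2]),P[:,2].max()] if len(P)>3 else []))
# sphere fit
P=X[k&(X[...,2]>72)&(X[...,2]<95)]
A=np.c_[2*P,np.ones(len(P))]; c=np.linalg.lstsq(A,(P**2).sum(1),rcond=None)[0]; print('sphere',c[:3],np.sqrt(c[3]+c[:3]@c[:3]))
plan([501,-242,220],103)
```

```text
Traceback (most recent call last):
cv2.error: OpenCV(4.12.0) /io/opencv/modules/imgproc/src/shapedescr.cpp:201: error: (-215:Assertion failed) count >= 0 && (depth == CV_32F || depth == CV_32S) in function 'minEnclosingCircle'
```

View pics/w1.png

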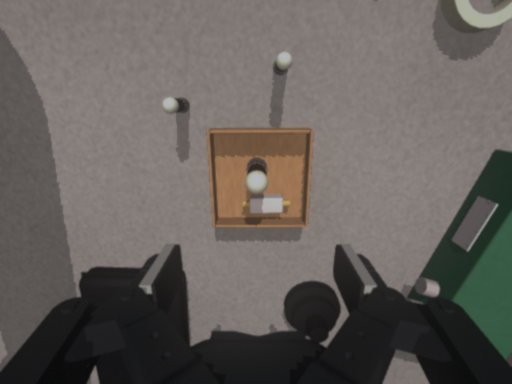

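The wrist view shows the ball at (256,182) and the attenuator at (267,205). The probe is centred laterally between the fingers, which close along image x, the bin's x direction.

Run:
```python
from h import *
im,X,s=cloud('wrist')
print(X[182,256],X[205,267],r.camera_params('wrist')['tool_from_camera'])
c0=X[182,256]
k=(np.hypot(X[...,0]-c0[0],X[...,1]-c0[1])<30)
P=X[k&(X[...,2]>72)&(X[...,2]<95)]
print(len(P))
A=np.c_[2*P,np.ones(len(P))]; c=np.linalg.lstsq(A,(P**2).sum(1),rcond=None)[0]; print('sphere',c[:3],np.sqrt(c[3]+c[:3]@c[:3]), cv2.minEnclosingCircle(np.float32(P[:,:2])))
plan([501,-242,220],103)
```

```text
[ 499.46050097 -237.67951502   86.44594014] [ 524.93688662 -284.39686883   22.60544203] [[-4.56338369e-04 -9.47462568e-01 -3.19866337e-01  8.21155063e+01]
 [ 9.99999659e-01 -2.12325744e-04 -7.97731708e-04  1.66665855e-01]
 [ 6.87905075e-04 -3.19866592e-01  9.47462342e-01 -1.42124015e+02]
 [ 0.00000000e+00  0.00000000e+00  0.00000000e+00  1.00000000e+00]]
422
sphere [ 500.18771564 -241.53870876   75.97568117] 12.610783203138451 ((500.2683410644531, -241.4055633544922), 12.91759204864502)
pos [ 501.6 -237.8  219.7] [-1.7995e+02 -7.0000e-02  1.0296e+02] F [0.5 0.  0.2] gap 84.9 t 2.2
shift [-3.9 -1.5 -0.3] turn [-0.0008 -0.0012 -0.0008]
```

Call:
{"op": "jog_arm", "data": {
  "rows": [
    [[-3,-1,25],[0,0,0]],
    [[-3.5,-1.5,60],[0,0,0]],
    [[-3.5,-1.5,90],[0,0,0]],
    [[-3.5,-1.5,100],[0,0,0]],
    [[-3.5,-1.5,100],[0,0,0]],
    [[-3.5,-1.5,100],[0,0,0]]
  ],
  "grip": 65
}}

```text
time: 2.8
tool_pos: [502.1, -241.6, 121.9]
tcp_rot: [179.9, 0.1, 103.0]
ft_force: [-0.3, 0.5, 1.3]
finger_gap: 65.0
grip_force: 0.0
```

```bash
python3 -c "
from h import *
for i in range(3): plan([500.3,-241.6,30],103)
print(r.sense()['qd'])"
```

```text
pos [ 502.1 -241.6  121.9] [1.7992e+02 7.0000e-02 1.0305e+02] F [-0.3  0.5  1.3] gap 65.0 t 2.8
shift [ 0.5 -1.9 91.9] turn [0.0014 0.0012 0.0008]
pos [ 502.1 -241.6  121.9] [1.7992e+02 7.0000e-02 1.0305e+02] F [-0.3  0.5  1.3] gap 65.0 t 2.8
shift [ 0.5 -1.9 91.9] turn [0.0014 0.0012 0.0008]
pos [ 502.1 -241.6  121.9] [1.7992e+02 7.0000e-02 1.0305e+02] F [-0.3  0.5  1.3] gap 65.0 t 2.8
shift [ 0.5 -1.9 91.9] turn [0.0014 0.0012 0.0008]
[-0.29271811 -0.62533397 -1.2177622  -0.01316525 -0.24738523  0.02202483]
```

Call:
{"op": "jog_arm", "data": {
  "rows": [
    [[0.5,-1.5,15],[0,0,0]],
    [[0.5,-1.5,35],[0,0,0]],
    [[0.5,-1.5,55],[0,0,0]],
    [[0.5,-1.5,75],[0,0,0]],
    [[0.5,-1.5,86],[0,0,0]],
    [[0.5,-1.5,91],[0,0,0]],
    [[0.5,-1.5,91],[0,0,0]],
    [[0.5,-1.5,91],[0,0,0]]
  ]
}}

```text
time: 3.6
tool_pos: [500.4, -242.0, 30.3]
tcp_rot: [179.9, 0.1, 103.0]
ft_force: [-1.2, -1.1, -1.0]
finger_gap: 65.2
grip_force: 0.0
```

Call:
{"op": "jog_arm", "data": {
  "rows": [
    [[0,0,0],[0,0,0]],
    [[0,0,0],[0,0,0]],
    [[0,0,0],[0,0,0]]
  ],
  "grip": 36
}}

```text
time: 3.9
tool_pos: [500.1, -241.8, 29.9]
tcp_rot: [180.0, 0.0, 103.0]
ft_force: [-0.2, 0.1, 1.0]
finger_gap: 36.0
grip_force: 0.0
```

Call:
{"op": "jog_arm", "data": {
  "rows": [
    [[0,0,0],[0,0,0]],
    [[0,0,0],[0,0,0]],
    [[0,0,0],[0,0,0]],
    [[0,0,0],[0,0,0]],
    [[0,0,0],[0,0,0]],
    [[0,0,0],[0,0,0]]
  ],
  "grip": 15,
  "force": 30
}}

```text
time: 4.5
tool_pos: [500.0, -241.7, 29.6]
tcp_rot: [180.0, 0.0, 103.0]
ft_force: [0.1, 0.8, 4.9]
finger_gap: 23.1
grip_force: 29.6
```

Call:
{"op": "jog_arm", "data": {
  "rows": [
    [[0,0,-5],[0,0,0]],
    [[0,0,-15],[0,0,0]],
    [[0,0,-30],[0,0,0]],
    [[0,0,-50],[0,0,0]],
    [[0,0,-75],[0,0,0]],
    [[0,0,-100],[0,0,0]],
    [[0,0,-130],[0,0,0]],
    [[0,0,-160],[0,0,0]],
    [[0,0,-180],[0,0,0]],
    [[0,0,-185],[0,0,0]]
  ]
}}

```text
time: 5.5
tool_pos: [501.2, -242.5, 218.9]
tcp_rot: [179.7, 0.3, 103.0]
ft_force: [0.4, -0.3, -0.4]
finger_gap: 23.6
grip_force: 29.5
```

Run:
```python
from h import *
plan([560,200,215],115)
im,X,s=cloud('wrist'); cv2.imwrite('pics/w2.png',im)
```

```text
pos [ 501.2 -242.5  218.9] [179.74   0.25 103.01] F [ 0.4 -0.3 -0.4] gap 23.6 t 5.5
shift [417.9 156.9   2.8] turn [ 0.0041  0.0049 -0.2093]
```

View pics/w2.png

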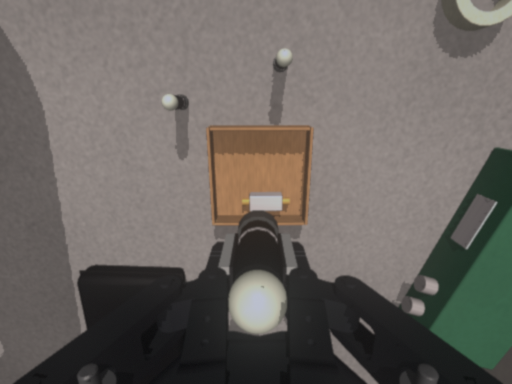

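The probe hangs upright between the pads, and the attenuator hasn't moved. Next I'll carry the probe to the cup.

Call:
{"op": "jog_arm", "data": {
  "rows": [
    [[5,2,0],[0,0,-0.03]],
    [[18,7,0],[0,0,-0.1]],
    [[38,14,0],[0,0,-0.2]],
    [[63,23,0],[0,0,-0.3]],
    [[90,33,0],[0,0,-0.4]],
    [[117,44,0],[0,0,-0.5]],
    [[144,54,0],[0,0,-0.6]],
    [[171,64,0],[0,0,-0.7]],
    [[198,74,0],[0,0,-0.8]],
    [[225,84,0],[0,0,-0.9]]
  ]
}}

```text
time: 6.55
tool_pos: [529.6, -1.8, 212.1]
tcp_rot: [-179.9, -0.2, 154.9]
ft_force: [0.5, 0.9, -1.8]
finger_gap: 22.9
grip_force: 29.4
```

```bash
python3 -c "
from h import *
plan([560,190,218],204.8)"
```

```text
pos [529.6  -1.8 212.1] [-179.94   -0.19  154.9 ] F [ 0.5  0.9 -1.8] gap 22.9 t 6.55
shift [ 53.9 186.6  -5.9] turn [ 5.00e-04 -3.60e-03 -8.71e-01]
```

Call:
{"op": "jog_arm", "data": {
  "rows": [
    [[7,24,-1],[0,0,-0.1]],
    [[14,48,-2],[0,0,-0.2]],
    [[21,72,-3],[0,0,-0.3]],
    [[27,94,-4],[0,0,-0.4]],
    [[33,116,-5],[0,0,-0.5]],
    [[39,136,-5],[0,0,-0.6]],
    [[45,154,-5],[0,0,-0.7]],
    [[49,169,-5],[0,0,-0.8]],
    [[52,180,-5],[0,0,-0.86]],
    [[54,186,-5],[0,0,-0.871]]
  ]
}}

```text
time: 7.55
tool_pos: [560.8, 188.7, 217.0]
tcp_rot: [179.9, -0.2, -155.3]
ft_force: [-0.7, -0.7, -0.7]
finger_gap: 23.0
grip_force: 29.5
```

Call:
{"op": "jog_arm", "data": {
  "rows": [
    [[0,0,0],[0,0,0]],
    [[0,0,0],[0,0,0]],
    [[0,0,0],[0,0,0]]
  ]
}}

```text
time: 7.85
tool_pos: [561.8, 187.1, 218.9]
tcp_rot: [-180.0, -0.0, -155.6]
ft_force: [-0.6, 0.2, -1.6]
finger_gap: 23.0
grip_force: 29.5
```

Run:
```python
from h import *
plan([572.8,262.2,205],204.8)
s=r.sense()
for n in ('top','scene','wrist'):
    im,X,s=cloud(n)
    t=s['tool_pos']
    k=(np.hypot(X[...,0]-573,X[...,1]-262.3)<32)&(X[...,2]>136)&(X[...,2]<150)
    P=np.float32(X[k])
    if len(P)>5: print(n,'cup',len(P),cv2.minEnclosingCircle(P[:,:2]),np.median(P[:,2]))
    g=im.astype(int); white=(g.min(-1)>130)
    k=(np.hypot(X[...,0]-t[0],X[...,1]-t[1])<25)&(X[...,2]>t[2]+27)&(X[...,2]<t[2]+60)&white
    P=X[k]
    if len(P)>10:
        A=np.c_[2*P,np.ones(len(P))]; c=np.linalg.lstsq(A,(P**2).sum(1),rcond=None)[0]
        print(n,'ball',len(P),c[:3].round(1),np.sqrt(c[3]+c[:3]@c[:3]).round(1),(c[:3]-t).round(1))
    cv2.imwrite(f'pics/{n}3.png',im)
```

```text
pos [561.8 187.1 218.9] [-1.8000e+02 -4.0000e-02 -1.5559e+02] F [-0.6  0.2 -1.6] gap 23.0 t 7.85
shift [-41.   63.8  13.9] turn [-0.0001 -0.0007 -0.0069]Traceback (most recent call last):
  File "<stdin>", line 9, in <module>
cv2.error: OpenCV(4.12.0) /io/opencv/modules/imgproc/src/shapedescr.cpp:201: error: (-215:Assertion failed) count >= 0 && (depth == CV_32F || depth == CV_32S) in function 'minEnclosingCircle'
```

```bash
cat > look.py <<'E'
from h import *
import sys
tag=sys.argv[1]
for n in ('top','scene','wrist'):
    im,X,s=cloud(n); t=s['tool_pos']
    cv2.imwrite(f'{n}{tag}.png',im); print(n,t.round(1))
    k=(np.hypot(X[...,0]-573,X[...,1]-262.3)<32)&(X[...,2]>136)&(X[...,2]<147)
    P=np.ascontiguousarray(X[k][:,:2],dtype=np.float32)
    if len(P)>5: print(n,'cup',len(P),cv2.minEnclosingCircle(P))
    k=(np.hypot(X[...,0]-t[0],X[...,1]-t[1])<25)&(X[...,2]>t[2]+27)&(X[...,2]<t[2]+60)&(im.min(-1)>110)
    P=X[k]
    if len(P)>10:
        A=np.c_[2*P,np.ones(len(P))]; c=np.linalg.lstsq(A,(P**2).sum(1),rcond=None)[0]
        print(n,'ball',len(P),c[:3].round(1),np.sqrt(c[3]+c[:3]@c[:3]).round(1),(c[:3]-t).round(1))
E
python3 look.py 3
```

```text
top [562.  187.2 219.3]
scene [562.  187.3 219.4]
scene cup 125 ((572.6729736328125, 262.3216247558594), 23.246841430664062)
scene ball 12 [554.2 188.4 263.8] 19.8 [-7.8  1.2 44.4]
wrist [562.1 187.3 219.4]
wrist cup 845 ((572.5838623046875, 263.3050537109375), 22.943422317504883)
wrist ball 2024 [562.6 187.3 263.4] 14.5 [ 0.5 -0.  43.9]
```

Call:
{"op": "jog_arm", "data": {
  "rows": [
    [[-4,6,0],[0,0,0]],
    [[-11,17,3],[0,0,0]],
    [[-20,32,8],[0,0,0]],
    [[-29,46,14],[0,0,0]],
    [[-36,57,20],[0,0,0]],
    [[-39.5,62.5,25],[0,0,0]],
    [[-40.5,64,30],[0,0,0]],
    [[-40.5,64,30],[0,0,0]],
    [[-40.5,64,30],[0,0,0]],
    [[-40.5,64,30],[0,0,0]]
  ]
}}

```text
time: 9.1
tool_pos: [572.6, 262.3, 189.8]
tcp_rot: [-180.0, 0.0, -155.6]
ft_force: [0.0, -0.2, -0.9]
finger_gap: 23.2
grip_force: 29.5
```

```bash
python3 look.py 4; python3 -c "
from h import *
plan([572.5,262.6,156],204.8)"
```

```text
top [572.6 262.3 189.8]
top cup 96 ((572.820068359375, 261.8623046875), 22.694692611694336)
top ball 34 [571.2 261.9 232.5] 13.2 [-1.4 -0.4 42.7]
scene [572.7 262.3 189.9]
scene cup 131 ((572.4661865234375, 261.5838623046875), 24.356056213378906)
wrist [572.7 262.3 189.9]
wrist cup 786 ((572.3651123046875, 263.47979736328125), 22.815807342529297)
wrist ball 2022 [573.2 262.2 233.7] 14.6 [ 0.5 -0.1 43.8]
pos [572.7 262.4 189.8] [-1.7999e+02  5.0000e-02 -1.5556e+02] F [ 0.3 -0.1 -0.7] gap 23.3 t 9.25
shift [ 0.1  0.3 33.8] turn [-0.0001  0.0008 -0.0063]
```

Call:
{"op": "jog_arm", "data": {
  "rows": [
    [[0,0,5],[0,0,0]],
    [[0,0,12],[0,0,0]],
    [[0,0,19],[0,0,0]],
    [[0,0,25],[0,0,0]],
    [[0,0,29],[0,0,0]],
    [[0,0,31],[0,0,0]],
    [[0,0,32],[0,0,0]],
    [[0,0,32],[0,0,0]]
  ]
}}

```text
time: 10.05
tool_pos: [572.4, 262.8, 157.4]
tcp_rot: [-180.0, 0.0, -155.5]
ft_force: [0.9, -0.2, -1.2]
finger_gap: 23.4
grip_force: 29.5
```

Call:
{"op": "jog_arm", "data": {
  "rows": [
    [[0,0,1],[0,0,0]],
    [[0,0,2],[0,0,0]],
    [[0,0,2],[0,0,0]],
    [[0,0,2],[0,0,0]]
  ]
}}

```text
time: 10.45
tool_pos: [572.4, 262.7, 155.4]
tcp_rot: [-180.0, 0.0, -155.5]
ft_force: [0.9, 0.7, -0.4]
finger_gap: 23.2
grip_force: 29.5
```

Call:
{"op": "jog_arm", "data": {
  "rows": [
    [[0,0,0.5],[0,0,0]],
    [[0,0,1],[0,0,0]],
    [[0,0,1],[0,0,0]],
    [[0,0,1],[0,0,0]]
  ]
}}

```text
time: 10.85
tool_pos: [572.4, 262.7, 154.3]
tcp_rot: [-180.0, -0.0, -155.5]
ft_force: [-0.4, -0.4, -1.3]
finger_gap: 23.2
grip_force: 29.5
```

Call:
{"op": "jog_arm", "data": {
  "rows": [
    [[0,0,0.5],[0,0,0]],
    [[0,0,1],[0,0,0]],
    [[0,0,1],[0,0,0]],
    [[0,0,1],[0,0,0]]
  ]
}}

```text
time: 11.25
tool_pos: [572.5, 262.8, 153.6]
tcp_rot: [-180.0, 0.0, -155.5]
ft_force: [-0.4, 0.2, 2.3]
finger_gap: 23.4
grip_force: 29.8
```

Call:
{"op": "jog_arm", "data": {
  "rows": [
    [[0,0,0],[0,0,0]],
    [[0,0,0],[0,0,0]],
    [[0,0,0],[0,0,0]],
    [[0,0,0],[0,0,0]],
    [[0,0,0],[0,0,0]]
  ],
  "grip": 45
}}

```text
time: 11.75
tool_pos: [572.3, 262.8, 153.2]
tcp_rot: [-180.0, -0.0, -155.5]
ft_force: [0.5, -0.1, -0.9]
finger_gap: 45.0
grip_force: 0.0
```

```bash
python3 look.py 5; cp wrist5.png pics/
```

```text
top [572.3 262.8 153.2]
top cup 109 ((571.587646484375, 262.02313232421875), 22.096616744995117)
top ball 37 [573.3 262.6 194.5] 15.7 [ 1.  -0.2 41.3]
scene [572.4 262.8 153.2]
scene cup 128 ((574.304443359375, 262.40972900390625), 23.18406105041504)
wrist [572.4 262.7 153.3]
wrist cup 1678 ((572.5707397460938, 263.52703857421875), 22.90692901611328)
wrist ball 1998 [572.  262.5 200.8] 11.7 [-0.4 -0.2 47.5]
```

View pics/wrist5.png

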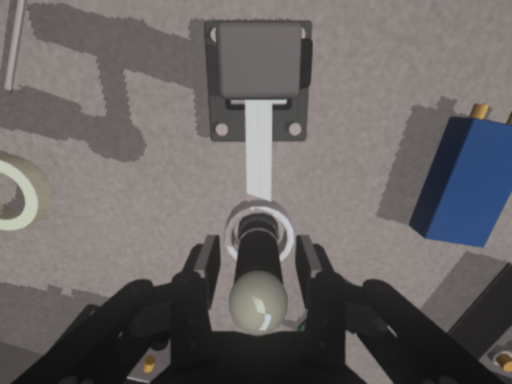

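The probe stands in the cup at (258,230) and the fingers are clear of it. The head is at (260,60) with its button on the right. I'll raise the arm and go to the head.

Call:
{"op": "jog_arm", "data": {
  "rows": [
    [[0,0,-3],[0,0,0]],
    [[0,0,-12],[0,0,0]],
    [[0,0,-28],[0,0,0]],
    [[0,0,-48],[0,0,0]],
    [[0,0,-68],[0,0,0]],
    [[0,0,-85],[0,0,0]],
    [[0,0,-95],[0,0,0]],
    [[0,0,-98],[0,0,0]],
    [[0,0,-98],[0,0,0]],
    [[0,0,-98],[0,0,0]]
  ],
  "grip": 60
}}

```text
time: 12.9
tool_pos: [571.9, 262.6, 250.1]
tcp_rot: [180.0, -0.1, -155.5]
ft_force: [0.2, 0.6, 0.4]
finger_gap: 59.9
grip_force: 0.0
```

Run:
```python
from h import *
im,X,s=cloud('wrist'); print(s['tool_pos'])
def rect(lo,hi,c,rad):
    k=(np.hypot(X[...,0]-c[0],X[...,1]-c[1])<rad)&(X[...,2]>lo)&(X[...,2]<hi)
    P=np.ascontiguousarray(X[k],dtype=np.float32); print(len(P),cv2.minAreaRect(np.ascontiguousarray(P[:,:2])),np.median(P[:,2]))
rect(166,180,(482,220),40); rect(155,180,(482,220),40); rect(195,220,(572,262),30)
plan([482,220,251],204.8)
```

```text
[571.87941283 262.56096896 250.08338133]
1910 ((481.011474609375, 223.46815490722656), (29.885786056518555, 40.02739715576172), 26.121322631835938) 171.30414
2113 ((480.4623107910156, 224.92999267578125), (30.184284210205078, 42.83340072631836), 24.81839370727539) 171.2012
860 ((571.3915405273438, 262.61724853515625), (24.589006423950195, 24.848857879638672), 25.119226455688477) 208.41792
pos [571.8 262.5 249.8] [ 1.7999e+02 -1.3000e-01 -1.5553e+02] F [ 0.  -0.3 -0.6] gap 60.0 t 12.95
shift [99.3 -1.5 -1. ] turn [ 0.0002 -0.0022 -0.0057]
```

Call:
{"op": "jog_arm", "data": {
  "rows": [
    [[10,0,0],[0,0,-0.006]],
    [[30,0,0],[0,0,-0.006]],
    [[55,0,0],[0,0,-0.006]],
    [[78,0,0],[0,0,-0.006]],
    [[93,0,0],[0,0,-0.006]],
    [[99,0,0],[0,0,-0.006]],
    [[99,0,0],[0,0,-0.006]],
    [[99,0,0],[0,0,-0.006]],
    [[99,0,0],[0,0,-0.006]]
  ]
}}

```text
time: 13.85
tool_pos: [482.7, 221.9, 251.1]
tcp_rot: [180.0, -0.0, -155.2]
ft_force: [0.5, -0.8, 0.7]
finger_gap: 59.9
grip_force: 0.0
```

Call:
{"op": "jog_arm", "data": {
  "rows": [
    [[0,0,15],[0,0,0]],
    [[0,0,40],[0,0,0]],
    [[0,0,65],[0,0,0]],
    [[0,0,70],[0,0,0]],
    [[0,0,70],[0,0,0]],
    [[0,0,70],[0,0,0]],
    [[0,0,70],[0,0,0]]
  ]
}}

```text
time: 14.55
tool_pos: [483.2, 222.1, 182.9]
tcp_rot: [-180.0, 0.1, -155.2]
ft_force: [0.8, 0.1, 0.1]
finger_gap: 59.8
grip_force: 0.0
```

Run:
```python
from h import *
plan([481.6,221.2,130],204.8)
im,X,s=cloud('scene'); cv2.imwrite('pics/s6.png',cv2.resize(im[60:260,220:420],(600,600),interpolation=cv2.INTER_CUBIC))
```

```text
pos [483.2 222.1 182.9] [-1.7999e+02  1.4000e-01 -1.5518e+02] F [0.8 0.1 0.1] gap 59.8 t 14.55
shift [ 2.  -0.1 52.9] turn [-0.0002  0.0025  0.0004]
```

View pics/s6.png

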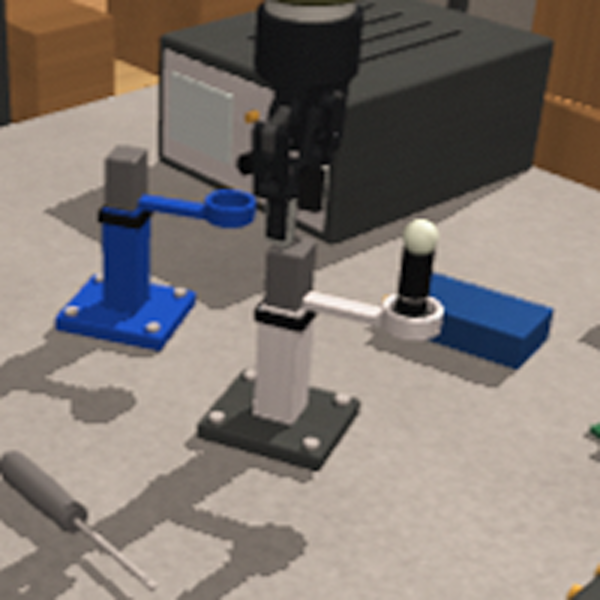

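The probe stands upright in the cup. The gripper is above the head, with a finger on each side.

Call:
{"op": "jog_arm", "data": {
  "rows": [
    [[1,0,6],[0,0,0]],
    [[1,0,14],[0,0,0]],
    [[1,0,24],[0,0,0]],
    [[1,0,34],[0,0,0]],
    [[1,0,43],[0,0,0]],
    [[1,0,50],[0,0,0]],
    [[1,0,52],[0,0,0]],
    [[1,0,52],[0,0,0]]
  ]
}}

```text
time: 15.4
tool_pos: [481.1, 221.2, 128.8]
tcp_rot: [180.0, -0.0, -155.2]
ft_force: [0.4, -0.3, 0.1]
finger_gap: 60.3
grip_force: 0.0
```

Call:
{"op": "jog_arm", "data": {
  "rows": [
    [[0,0,0],[0,0,0]],
    [[0,0,0],[0,0,0]],
    [[0,0,0],[0,0,0]]
  ],
  "grip": 46
}}

```text
time: 15.7
tool_pos: [481.5, 221.8, 129.9]
tcp_rot: [180.0, 0.0, -155.2]
ft_force: [-1.5, 2.1, 1.8]
finger_gap: 46.2
grip_force: 1.4
```

Call:
{"op": "jog_arm", "data": {
  "rows": [
    [[0,0,0],[0,0,0]],
    [[0,0,0],[0,0,0]],
    [[0,0,0],[0,0,0]],
    [[0,0,0],[0,0,0]],
    [[0,0,0],[0,0,0]],
    [[0,0,0],[0,0,0]]
  ],
  "grip": 30,
  "force": 40
}}

```text
time: 16.3
tool_pos: [481.6, 222.0, 130.2]
tcp_rot: [179.9, 0.1, -155.2]
ft_force: [-3.1, 1.6, 6.3]
finger_gap: 35.8
grip_force: 40.7
```

Call:
{"op": "jog_arm", "data": {
  "rows": [
    [[0,0,-0.5],[0,0,0]],
    [[0,0,-1.5],[0,0,0]],
    [[0,0,-3],[0,0,0]],
    [[0,0,-5],[0,0,0]],
    [[0,0,-8],[0,0,0]],
    [[0,0,-11],[0,0,0]],
    [[0,0,-14],[0,0,0]],
    [[0,0,-17],[0,0,0]],
    [[0,0,-19],[0,0,0]],
    [[0,0,-20],[0,0,0]]
  ]
}}

```text
time: 17.3
tool_pos: [481.5, 221.9, 148.9]
tcp_rot: [179.9, 0.1, -155.2]
ft_force: [4.4, 5.6, -5.5]
finger_gap: 36.0
grip_force: 40.5
```

Run:
```python
from h import *
plan([481.6,221.2,230],204.8)
im,X,s=cloud('scene'); cv2.imwrite('pics/s7.png',cv2.resize(im[60:260,220:420],(600,600),interpolation=cv2.INTER_CUBIC))
k=(np.hypot(X[...,0]-572.6,X[...,1]-262.5)<30)&(X[...,2]>130)
P=X[k]; w=im[k].min(-1)>110; print('topz',np.percentile(P[:,2],99), 'ball top',P[P[:,2]>P[:,2].max()-25].mean(0))
```

```text
pos [481.5 221.9 148.9] [ 1.7994e+02  5.0000e-02 -1.5518e+02] F [ 4.4  5.6 -5.5] gap 36.0 t 17.3
shift [  0.2  -0.6 -81.1] turn [0.0011 0.0009 0.0004]
topz 230.33474549886498 ball top [576.44865625 257.44140636 220.31034928]
```

View pics/s7.png

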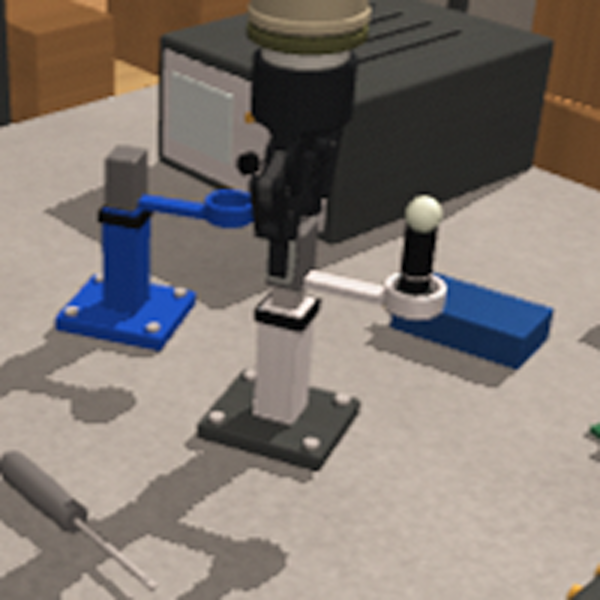

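The head is rising with the fingers, and the probe still stands in its cup. I'll keep drawing it up.

Call:
{"op": "jog_arm", "data": {
  "rows": [
    [[0,0,-1],[0,0,0]],
    [[0,0,-3],[0,0,0]],
    [[0,0,-6],[0,0,0]],
    [[0,0,-10],[0,0,0]],
    [[0,0,-14],[0,0,0]],
    [[0,0,-18],[0,0,0]],
    [[0,0,-22],[0,0,0]],
    [[0,0,-26],[0,0,0]],
    [[0,0,-30],[0,0,0]],
    [[0,0,-34],[0,0,0]]
  ]
}}

```text
time: 18.35
tool_pos: [481.5, 222.0, 182.7]
tcp_rot: [179.9, 0.0, -155.2]
ft_force: [4.7, 5.9, -5.5]
finger_gap: 35.8
grip_force: 40.5
```

Call:
{"op": "jog_arm", "data": {
  "rows": [
    [[0,0,-4],[0,0,0]],
    [[0,0,-8],[0,0,0]],
    [[0,0,-12],[0,0,0]],
    [[0,0,-16],[0,0,0]],
    [[0,0,-20],[0,0,0]],
    [[0,0,-24],[0,0,0]],
    [[0,0,-28],[0,0,0]],
    [[0,0,-32],[0,0,0]],
    [[0,0,-35],[0,0,0]],
    [[0,0,-37],[0,0,0]]
  ]
}}

```text
time: 19.35
tool_pos: [481.5, 222.0, 219.8]
tcp_rot: [179.9, 0.0, -155.2]
ft_force: [4.1, 5.2, -4.9]
finger_gap: 35.6
grip_force: 40.5
```

Call:
{"op": "jog_arm", "data": {
  "rows": [
    [[0,0,-1],[0,0,0]],
    [[0,0,-2],[0,0,0]],
    [[0,0,-3.5],[0,0,0]],
    [[0,0,-5],[0,0,0]],
    [[0,0,-6],[0,0,0]],
    [[0,0,-7],[0,0,0]],
    [[0,0,-7],[0,0,0]],
    [[0,0,-7],[0,0,0]]
  ]
}}

```text
time: 20.15
tool_pos: [481.5, 222.0, 226.7]
tcp_rot: [179.9, 0.0, -155.2]
ft_force: [2.5, 6.0, -3.8]
finger_gap: 35.8
grip_force: 40.6
```

Call:
{"op": "jog_arm", "data": {
  "rows": [
    [[0,0,-0.5],[0,0,0]],
    [[0,0,-1],[0,0,0]],
    [[0,0,-1.5],[0,0,0]],
    [[0,0,-2],[0,0,0]],
    [[0,0,-2.5],[0,0,0]],
    [[0,0,-2.5],[0,0,0]],
    [[0,0,-2.5],[0,0,0]]
  ]
}}

```text
time: 20.85
tool_pos: [481.5, 222.0, 229.0]
tcp_rot: [179.9, 0.0, -155.2]
ft_force: [3.5, 4.6, -3.7]
finger_gap: 36.0
grip_force: 40.6
```

Call:
{"op": "jog_arm", "data": {
  "rows": [
    [[0,0,-0.5],[0,0,0]],
    [[0,0,-1],[0,0,0]],
    [[0,0,-1.5],[0,0,0]],
    [[0,0,-1.5],[0,0,0]],
    [[0,0,-1.5],[0,0,0]],
    [[0,0,-1.5],[0,0,0]]
  ]
}}

```text
time: 21.45
tool_pos: [481.5, 221.9, 230.3]
tcp_rot: [179.9, 0.0, -155.2]
ft_force: [4.5, 6.3, -6.1]
finger_gap: 35.6
grip_force: 41.5
```

Run:
```python
from h import *
plan([481.6,221.2,230],204.8)
for n in('scene','top'):
    im,X,s=cloud(n)
    if n=='scene': cv2.imwrite('pics/s8.png',cv2.resize(im[40:240,220:420],(600,600),interpolation=cv2.INTER_CUBIC))
    k=(np.hypot(X[...,0]-572.6,X[...,1]-262.5)<30)
    for lo,hi in((234,247),(290,320)):
        P=np.ascontiguousarray(X[k&(X[...,2]>lo)&(X[...,2]<hi)],dtype=np.float32); print(n,len(P),cv2.minEnclosingCircle(np.ascontiguousarray(P[:,:2])),np.percentile(P[:,2],[50,98]))
```

```text
pos [481.5 221.9 230.3] [ 1.7993e+02  2.0000e-02 -1.5517e+02] F [ 4.5  6.3 -6.1] gap 35.6 t 21.45
shift [ 0.2 -0.7  0.3] turn [0.0013 0.0004 0.0005]
scene 172 ((574.0250854492188, 262.78155517578125), 23.53754425048828) [240.43742371 246.65728973]
scene 127 ((573.4268798828125, 260.74322509765625), 12.65609073638916) [303.13235474 312.7492334 ]
top 120 ((575.1531982421875, 256.72442626953125), 22.29372787475586) [239.19510651 245.66448212]
top 65 ((574.5380859375, 256.7220458984375), 10.451549530029297) [305.34170532 310.93809692]
```

View pics/s8.png

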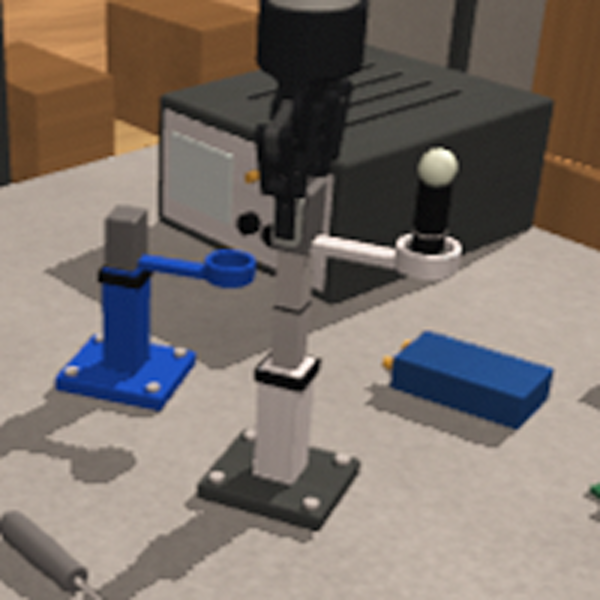

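The head is at the second stop and the probe is upright in its cup. I'll let it settle, then hand in.

Call:
{"op": "jog_arm", "data": {
  "rows": [
    [[0,0,0],[0,0,0]],
    [[0,0,0],[0,0,0]],
    [[0,0,0],[0,0,0]],
    [[0,0,0],[0,0,0]],
    [[0,0,0],[0,0,0]]
  ]
}}

```text
time: 22.05
tool_pos: [481.5, 221.9, 230.3]
tcp_rot: [179.9, 0.0, -155.2]
ft_force: [4.1, 6.0, -5.7]
finger_gap: 35.8
grip_force: 41.5
```

```bash
python3 -c "
from h import *
plan([481.6,221.2,230],204.8); print(r.hand_in())"
```

```text
pos [481.5 221.9 230.3] [ 1.7993e+02  2.0000e-02 -1.5517e+02] F [ 4.1  6.  -5.7] gap 35.8 t 22.05
shift [ 0.2 -0.7  0.3] turn [0.0012 0.0003 0.0005]
the job is handed in; nothing more can be done
None
```

Job handed in at about 22 s: the probe stands in the cup and the head is held still about 100 mm up, at the second stop; no verdict was returned.

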